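Push the battery row home and bolt it in

TASK

Push the row of four battery packs along the charging rail from its open end, all together as one closed row, until the front pack sits fully home against the end stop and there are no gaps; then push the slide bolt fully in across the rail behind the last pack. Only push: do not lift or tip a pack or let the row come apart, and leave the lantern, bowl, torch, cup and the other things on the trunk lid where they are.

Things in the scene. Friction and masses are not known exactly. Their poses are not given: they have to be found in the camera images.
- rail: Aluminium charging rail fixed on the trunk lid, an open-topped channel. Origin on its centre line at the end stop's inner face, at lid height; x points along the rail to the end stop (push packs along +x), y across it to the slide bolt's side, z up. Channel floor 8 mm above the lid, inner width 49 mm, side walls 4 mm thick, tops 20 mm above the lid.
- stop_face (a point): Centre of the end stop's inner face (rail x = 0), 33 mm above the lid. The stop is 16 mm thick, 57 mm wide, top 58 mm above the lid; behind it a grey charger box reaches to rail x = 71 mm, 80 mm wide, 65 mm tall.
- open_end (a point): Centre of the channel floor at its open end, rail x = -310 mm; no wall there.
- bolt_guide (a point): Top centre of the fixed steel guide of the slide bolt, outside the wall on the rail's +y side: rail x -205 to -169 mm, y 28 to 41 mm, top 46 mm above the lid.
- pack1: Black plastic battery pack, upright block 44 mm along the rail, 46 mm across, 50 mm tall, about 0.14 kg, two small brass contacts on top; origin under its centre (8 mm above the trunk lid), axes as the rail's. Front pack, nearest the end stop; fully home its origin is at rail x = -22 mm; it starts 60 to 110 mm short of that.
- pack2: Black plastic battery pack, upright block 44 mm along the rail, 46 mm across, 50 mm tall, about 0.14 kg, two small brass contacts on top; origin under its centre (8 mm above the trunk lid), axes as the rail's. Second pack, touching the first.
- pack3: Black plastic battery pack, upright block 44 mm along the rail, 46 mm across, 50 mm tall, about 0.14 kg, two small brass contacts on top; origin under its centre (8 mm above the trunk lid), axes as the rail's. Third pack, touching the second.
- pack4: Black plastic battery pack, upright block 44 mm along the rail, 46 mm across, 50 mm tall, about 0.14 kg, two small brass contacts on top; origin under its centre (8 mm above the trunk lid), axes as the rail's. Last pack, at the open-end side. With the row home its origin is at rail x = -154 mm, rear face at -176 mm. Pushing the row takes about 3 to 9 N.
- bolt (a joint): Travel of the slide bolt (m): 0 drawn out, 0.045 fully in (end of travel); starts at 0 to 0.006. Moves along the rail's -y, stays where left, takes 2 to 3 N. Bar: rail x -194 to -180 mm, 24 to 36 mm above the lid; tip at rail y = 36 mm drawn out, -9 mm fully in, so it passes only when the row is home (4 mm to spare).
- bolt_push (a point): Centre of the outer face of the bolt's steel push plate, 32 mm above the trunk lid: the plate is 30 mm wide along the rail, 14 to 50 mm above the lid, 6 mm thick, and its outer face looks along the rail's +y. At rail x = -187 mm, y = 94 mm when the bolt is drawn out, 49 mm when fully in.
- lantern: White plastic lantern, 110 mm diameter, 205 mm tall, standing to the right of the charger; bystander. Origin under its centre.
- bowl: Stainless steel bowl, 140 mm across the rim, 55 mm tall, on the rail's bolt side near the open end; bystander. Origin under its centre.
- torch: Yellow plastic torch lying along the rail on the side away from the bolt, 170 mm long, 48 mm tall; bystander. Origin under its middle, x along it to the lens.
- cup: Upturned white ceramic cup, 80 mm diameter, 84 mm tall, on the rail's bolt side near the end stop; bystander. Origin under its centre.
- jar: Closed jar, 66 mm diameter, 85 mm tall, on the left; bystander. Origin under its centre.
- tape: Grey tape measure standing on its edge, 70 x 34 x 66 mm tall, near right; bystander. Origin under its centre.
- padlock: Brass padlock lying flat, 80 x 45 x 22 mm, far right; bystander. Origin under its body's centre.
Things that resemble listed ones, but are neither listed nor needed, are in the scene too. What is shaped like the pack4 but blue or green is not meant.

How it is judged (in metres and radians):
On the way, in this order (a step that is already met when the one before it is completed fails the run):
1. the row of packs is home against the end stop (x of pack1 in the frame of rail above -0.026 m and x of pack4 in the frame of rail above -0.158 m and z of each of pack1, pack2, pack3, pack4 in the frame of rail below 0.013 m and y of pack1 in the frame of rail between -0.006 and 0.006 m and angle between each of pack1, pack2, pack3, pack4's own z axis and vertical below 0.12 rad and y of pack2 in the frame of rail between -0.006 and 0.006 m and y of pack3 in the frame of rail between -0.006 and 0.006 m and y of pack4 in the frame of rail between -0.006 and 0.006 m), for 0.2 s.
2. the bolt is pushed in behind the row (x of pack1 in the frame of rail above -0.026 m and x of pack4 in the frame of rail above -0.158 m and value of joint bolt above 0.04 m), for 0.2 s.
At the end, for the whole second after the job is handed in: All four packs stand upright in the channel in a closed row, the front one within 4 mm of the end stop and the last one within 4 mm of its home place, at rest, with the slide bolt within 5 mm of fully in (joint above 0.040) (all of step 2 and z of each of pack1, pack2, pack3, pack4 in the frame of rail below 0.013 m and y of pack1 in the frame of rail between -0.006 and 0.006 m and angle between each of pack1, pack2, pack3, pack4's own z axis and vertical below 0.12 rad and y of pack2 in the frame of rail between -0.006 and 0.006 m and y of pack3 in the frame of rail between -0.006 and 0.006 m and y of pack4 in the frame of rail between -0.006 and 0.006 m and linear speed of each of pack1, pack2, pack3, pack4 below 0.01 m/s); the robot touches nothing.
It fails at once if a pack is lifted more than 12 mm off the channel floor (z of any of pack1, pack2, pack3, pack4 in the frame of rail above 0.02 m).
It fails at once if a pack is tipped by more than 20 degrees (angle between any of pack1, pack2, pack3, pack4's own z axis and vertical above 0.35 rad).
It fails at once if the row comes apart: a gap of more than 12 mm between neighbours (distance between pack1 and pack2 above 0.056 m or distance between pack2 and pack3 above 0.056 m or distance between pack3 and pack4 above 0.056 m).
It fails at once if a bystander is moved by more than 30 mm (distance of any of lantern, bowl, torch, cup, jar, tape, padlock from where it was at the start of the episode above 0.03 m).
It fails at once if a bystander is tipped over (angle between any of lantern, bowl, torch, cup, jar, tape, padlock's own z axis and vertical above 0.5 rad).
It also fails if it takes over 45 s, if anything falls off the work surface, if the arm or the gripper's body presses on something with over 40 N, if the wrist force passes 120 N, or if a joint passes its speed limit or range.

ROBOT

A 6-joint arm with a two-finger parallel gripper is mounted at the origin on the work surface. World frame = base frame: x ahead of the robot, y to its left, z up, the work surface at z = 0. Lengths are in m, angles in degrees, forces in N, time in s.
With the tool pointing down it reaches from about 0.25 to 0.725 m from the base axis. Payload 9.7 kg.
Tool frame: the origin (TCP) lies on the centre line of the jaws, within the pads' length; the fingertips stand bot.nose_length ahead of it and the grasp point (between the pads) lies 11 mm behind it (bot.nose_length is the distance from the TCP to the fingertips, in m); z points along the fingers, y is the line along which they close (so a half turn about z gives the same grasp; the last joint's range is limited). The gripper opens to 85 mm and grips with 20 to 120 N. Pads are 22 mm wide; open, the fingers measure 114 mm over their backs; the gripper's body (76 mm by 85 mm) begins 54 mm behind the grasp point. The pads swing forward as they close: fully open they stand 13 mm farther back than shut.
Start: joints at [-64.63, 4.979, 10.078, 95.1, 0, 90], TCP at [0.236, -0.497, 0.217] pointing down, gripper open.
Joint ranges: [-179.16, 179.16], [-48.56, 103.87], [-65.8, 70.77], [-126.05, 130.52], [-82.76, 87.17], [-180, 180]. Speed limits (degrees/s): [127.2, 127.2, 147.25, 180, 180, 180].

INTERFACE

Orientations are given as [roll, pitch, yaw] about the fixed x, y, z axes, in that order (R = Rz(yaw) Ry(pitch) Rx(roll)).
In Python, from workcell import bot gives the robot as it stands. The module is installed in compiled form; this text tells all that it offers.
- The arm moves only by the shell command python3 -m inch 'ROWS' [OPENING] [FORCE]. ROWS is JSON, a list of rows, each a list of 4 numbers: the shift along the world's x, y, z in cm, then the turn about the world's z in degrees. A call has exactly 8 rows; each row is the pose to reach, as a shift and turn from the pose commanded when the call began; what a row does not reach only later rows make up. A row lasts 1/8 s, in which the tool goes at most 62.5 mm and 10.7 degrees, less where a joint would pass 70% of its speed; a pose out of reach is approached as far as the arm can. A call with a gripper value outside its range is refused whole. OPENING is the finger opening in cm, from 0 to 8.54, set as the call begins (- or left out, the last holds). The fingers move at their own pace and stop on an object; FORCE is the grip in N (left out, the last holds). Time passes only in rows, so rows that repeat a pose let the fingers close, or fill a call up. It gives the time, the measured TCP pose, the force, the opening and the grip force at its end, in the units of the state.
- bot.get_obs(): the state, without advancing time (a new reading comes with each control period).
- bot.camera(name): name is "scene" or "top"; returns a dict with "img" (400x640x3 uint8, red, green, blue), "fovy" (degrees; the focal length in pixels is half the picture's height over the tangent of half this angle, whatever the lens; pixels are square), "cx", "cy" (the principal point, pixels), "R" (3x3) and "t" (3): a world point X has camera coordinates R X + t. Camera axes: x right, y down, z forward; pixel columns grow to the right and rows downward; lengths in m; the calibration is good to about 2 mm. A picture is of the moment at which its call begins. There is no depth.
- bot.job_done(): hands the job in; it is judged then, once.
Trained networks look in a picture, given as the dict that the camera call returned (one of the last four; its "shot" number tells which), for a name from the list of things; names that differ only in an ending like _2 or _b are one class to them, and where a whole thing is asked for, a point or a joint stands for the part that bears it (a point fixed in the world has none). Each returns a list of dicts, best first, with "score" (0 to 1); they miss things now and then, are a little off and sometimes report something else, mostly with a low value. They report only what shows in the picture. A call takes as long as a camera call. They do not tell look-alikes from the thing itself.
- bot.find_in(thing, picture): "point" ([column, row] in pixels, amid what is visible of it).
- bot.landmark_of(thing, picture): "point" ([column, row] in pixels: a listed point, or the origin of a listed thing).
The state is a dict: "time": time; "q": joint angles; "qd": joint speeds; "joint_efforts": joint torques, N m; "ee_pos": TCP position; "tcp_rot": TCP orientation; "wrist_force": force on the tool from outside, world axes, zero at the start; "torque": the same for the moment, N m; "opening": finger opening in m; "grasp_force": force on a finger pad.
Only numpy, scipy, OpenCV 4.12 (cv2) and the standard library are available. Lean on these libraries where they do the work, as an engineer would, in place of code of your own. Each camera call takes 0.05 s, during which the arm holds its last target. There are 200 camera calls.

## Working session

There is one attempt and no reset: what is moved stays moved. The work goes in short steps, Python scripts to look and compute and a shell command to move; the robot and the scene stay as the last step left them, time stands still between calls to the robot, and variables do not carry over. Pictures are saved under pics/ and viewed, at most 10 in all, crops included, and the job is handed in when it is done.

```bash
mkdir -p pics
cat > h.py <<'E'
import numpy as np, cv2
from workcell import bot
def K(c):
    f=200/np.tan(np.radians(c["fovy"])/2); return f
def ray(c,p):
    f=K(c); d=np.array([(p[0]-c["cx"])/f,(p[1]-c["cy"])/f,1.]); R=np.array(c["R"]);t=np.array(c["t"])
    return -R.T@t, R.T@d
def atz(c,p,z):
    o,d=ray(c,p); return o+d*(z-o[2])/d[2]
def proj(c,X):
    q=np.array(c["R"])@np.array(X)+np.array(c["t"]); f=K(c); return np.array([c["cx"]+f*q[0]/q[2],c["cy"]+f*q[1]/q[2]])
def tri(c1,p1,c2,p2):
    o,d=ray(c1,p1);a,b=ray(c2,p2)
    s=np.linalg.lstsq(np.c_[d,-b],a-o,rcond=None)[0]
    P=o+d*s[0];Q=a+b*s[1]; return (P+Q)/2,np.linalg.norm(P-Q)
E
python3 - <<'E'
from h import *
np.set_printoptions(precision=3,suppress=True)
cs=bot.camera("scene");ct=bot.camera("top")
for n,c in(("scene",cs),("top",ct)):
    cv2.imwrite(f"pics/{n}0.png",c["img"][:,:,::-1])
    print(n,c["fovy"],c["cx"],c["cy"],ray(c,(c["cx"],c["cy"])))
for n in "rail stop_face open_end bolt_guide bolt_push pack1 pack2 pack3 pack4 lantern bowl torch cup jar tape padlock".split():
    for m,c in(("s",cs),("t",ct)):
        print(n,m,[(np.round(r["point"],1).tolist(),round(r["score"],2)) for r in bot.landmark_of(n,c)[:4]])
print(bot.nose_length,bot.get_obs())
E
```

```text
scene 51.43325074947634 312.9344584197898 202.97931296122857 (array([ 1.405, -0.023,  0.939]), array([-0.709,  0.016, -0.705]))
top 51.23918715433051 325.45761871117367 205.67789448909843 (array([ 0.326, -0.007,  1.131]), array([ 0.187, -0.004, -0.982]))
rail s [([245.8, 216.9], 0.78), ([297.9, 217.6], 0.74), ([311.4, 219.9], 0.53)]
rail t [([392.6, 209.5], 0.7), ([320.3, 206.5], 0.52)]
stop_face s [([242.3, 207.1], 0.66)]
stop_face t [([396.2, 209.8], 0.95)]
open_end s [([349.2, 223.0], 0.88)]
open_end t [([286.6, 201.7], 0.58)]
bolt_guide s [([309.2, 219.2], 0.94), ([305.1, 241.2], 0.6)]
bolt_guide t [([328.1, 189.5], 0.65)]
bolt_push s [([301.4, 237.0], 0.53)]
bolt_push t [([331.9, 172.8], 0.52)]
pack1 s [([391.2, 199.4], 0.87), ([313.3, 221.6], 0.83), ([281.6, 217.4], 0.73), ([297.8, 219.3], 0.67)]
pack1 t [([229.2, 242.0], 0.93), ([351.0, 208.7], 0.86), ([306.4, 206.3], 0.86), ([323.3, 203.0], 0.81)]
pack2 s [([391.2, 199.4], 0.87), ([313.3, 221.6], 0.83), ([281.6, 217.4], 0.73), ([297.8, 219.3], 0.67)]
pack2 t [([229.2, 242.0], 0.93), ([351.0, 208.7], 0.86), ([306.4, 206.3], 0.
[... 814 characters left out ...]
173.2], 0.91)]
jar s [([446.4, 189.9], 0.94)]
jar t [([153.9, 261.6], 0.9)]
tape s [([182.8, 167.8], 0.79)]
tape t [([490.2, 298.5], 0.88), ([387.6, 174.5], 0.33)]
padlock s [([188.1, 254.4], 0.59)]
padlock t [([448.8, 161.4], 0.69)]
0.008 {'time': 1.7, 'q': array([-64.632,   4.981,  10.079,  95.099,  -0.001,  89.999]), 'qd': array([ 0.005,  0.077,  0.041,  0.119, -0.075,  0.056]), 'joint_efforts': array([  0.001, -52.01 ,  46.485,   0.002,   0.   ,   0.   ]), 'ee_pos': array([ 0.236, -0.497,  0.217]), 'tcp_rot': array([-179.999,    0.001,   25.369]), 'wrist_force': array([-0.67 , -1.268,  0.193]), 'torque': array([-0.014,  0.024, -0.007]), 'grasp_force': 0.0, 'opening': 0.08528481957071626}
```

Run:
```python
import cv2
a=cv2.imread("pics/top0.png"); b=cv2.imread("pics/scene0.png")
cv2.imwrite("pics/topc.png",cv2.resize(a[130:280,200:500],None,fx=2.66,fy=2.66,interpolation=cv2.INTER_CUBIC))
cv2.imwrite("pics/scenec.png",cv2.resize(b[150:290,150:450],None,fx=2.66,fy=2.66,interpolation=cv2.INTER_CUBIC))
```

```text
(no output)
```

View pics/topc.png

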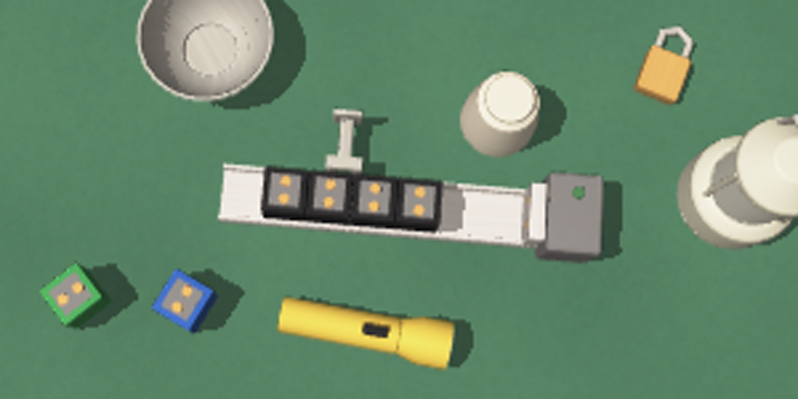

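View pics/scenec.png

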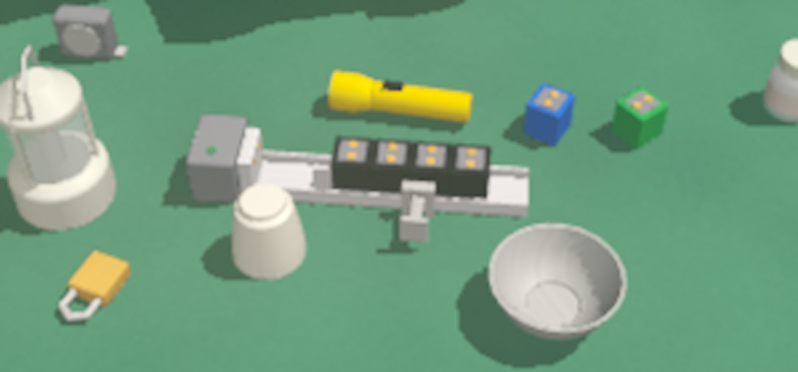

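View pics/top0.png

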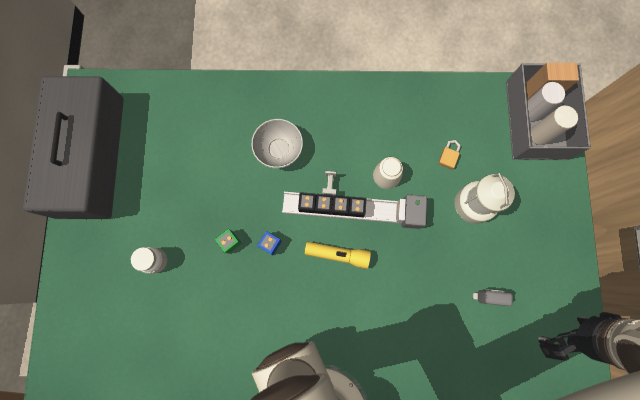

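Run:
```python
from h import *
from scipy.optimize import least_squares
np.set_printoptions(precision=4,suppress=True)
cs=bot.camera("scene");ct=bot.camera("top")
def blobs(c,box):
    x0,y0,x1,y1=box; s=cv2.resize(c["img"][y0:y1,x0:x1],None,fx=8,fy=8,interpolation=cv2.INTER_CUBIC)
    h=cv2.cvtColor(s,cv2.COLOR_RGB2HSV); m=cv2.inRange(h,(8,110,120),(30,255,255))
    n,l,st,ce=cv2.connectedComponentsWithStats(m)
    P=[((ce[i]+.5)/8-.5+[x0,y0]) for i in range(1,n) if st[i,4]>60]
    return np.array(sorted(P,key=lambda p:p[0]))
bt=blobs(ct,(292,190,370,220)); bs=blobs(cs,(270,198,340,226))
print(len(bt),len(bs))
pt=bt.reshape(-1,2,2).mean(1); ps=bs.reshape(-1,2,2).mean(1)[::-1]
T=np.array([tri(ct,a,cs,b)[0] for a,b in zip(pt,ps)]); print(T,[tri(ct,a,cs,b)[1] for a,b in zip(pt,ps)])
print("diffs",np.linalg.norm(np.diff(T,axis=0),axis=1))
# networks: point obs
L={"stop_face":[0,0,.033],"open_end":[-.31,0,.008],"bolt_guide":[-.187,.0345,.046]}
obs=[]
for n,X in L.items():
    for c in(cs,ct):
        r=bot.landmark_of(n,c)
        if r: obs.append((c,r[0]["point"],X,n)); 
bp=[(c,bot.landmark_of("bolt_push",c)) for c in (cs,ct)]
def model(p):
    c,s=np.cos(p[2]),np.sin(p[2]); R=np.array([[c,-s,0],[s,c,0],[0,0,1]]); return R,np.array([p[0],p[1],p[3]])
def res(p):
    R,t=model(p); r=[]
    for c,u,X,n in obs: r+=list((proj(c,R@X+t)-u)*.4)
    for i in range(4):
        X=[p[4]-.044*(3-i)*-1*-1,0,.058]
        for c,u in((cs,ps[i]),(ct,pt[i])): r+=list((proj(c,R@X+t)-u)*2)
    for c,u in bp:
        if u: r+=list((proj(c,R@[-.187,.094-p[5],.032]+t)-u[0]["point"])*.4)
    return r
s=least_squares(res,[.4,-.15,-1.6,0,-.1,0.003],loss="soft_l1"); p=s.x
print("x y yaw z p1 bolt",p[:2],np.degrees(p[2]),p[3:],s.cost)
R,t=model(p)
for c,u,X,n in obs: print(n,proj(c,R@X+t)-u)
for i in range(4):
    print([proj(c,R@[p[4]-.044*(3-i),0,.058]+t)-u for c,u in((cs,ps[i]),(ct,pt[i]))])
np.save("p.npy",p)
# overlay
def draw(c,box,fn):
    x0,y0,x1,y1=box;k=7; im=cv2.resize(c["img"][y0:y1,x0:x1,::-1],None,fx=k,fy=k,interpolation=cv2.INTER_CUBIC)
    def poly(Q,col):
        q=np.array([((proj(c,R@X+t)+.5-[x0,y0])*k) for X in Q]); cv2.polylines(im,[np.int32(q)],True,col,1)
    for Y in(.0285,-.0285): poly([[-.31,Y,.02],[0,Y,.02]],(0,0,255))
    poly([[0,-.0285,.058],[0,.0285,.058],[.016,.0285,.058],[.016,-.0285,.058]],(0,255,0))
    poly([[-.31,-.0285,.0],[-.31,.0285,.0],[-.31,.0285,.02],[-.31,-.0285,.02]],(0,255,0))
    for i in range(4):
        xx=p[4]-.044*i; poly([[xx-.022,-.023,.058],[xx-.022,.023,.058],[xx+.022,.023,.058],[xx+.022,-.023,.058]],(255,0,255))
    y=.094-p[5]; poly([[-.202,y,.014],[-.172,y,.014],[-.172,y,.05],[-.202,y,.05]],(255,255,0))
    poly([[-.205,.028,.046],[-.169,.028,.046],[-.169,.041,.046],[-.205,.041,.046]],(0,255,255))
    return im
a=draw(ct,(280,166,392,206+14),0) if False else draw(ct,(280,165,394,223),0)
b=draw(cs,(235,190,349,245),0)
h=np.vstack([a[:,:798],b[:,:798]]); cv2.imwrite("pics/ov.png",cv2.resize(h,(600,int(h.shape[0]*600/798)))); print(h.shape)
```

```text
8 8
[[ 0.543   0.0375  0.0582]
 [ 0.5395 -0.007   0.0582]
 [ 0.5359 -0.0513  0.0587]
 [ 0.5323 -0.0952  0.0581]] [np.float64(0.0003913948145669405), np.float64(0.0004528146186699068), np.float64(0.000192820875051998), np.float64(0.000266326107591008)]
diffs [0.0446 0.0445 0.0441]
x y yaw z p1 bolt [ 0.5237 -0.2074] -94.5111951115805 [ 0.0005 -0.113   0.0043] 11.38239292565743
stop_face [-1.3943  0.2876]
stop_face [2.2556 1.7951]
open_end [0.7515 2.0109]
open_end [-1.4493  0.9822]
bolt_guide [25.1433  0.6043]
bolt_guide [ 0.6136 -0.01  ]
[array([-0.162 , -0.1011]), array([ 0.3325, -0.0063])]
[array([ 0.0419, -0.0779]), array([ 0.1269, -0.0078])]
[array([0.1603, 0.0452]), array([-0.1105, -0.0114])]
[array([ 0.1839, -0.0395]), array([-0.1052, -0.1239])]
(791, 798, 3)
```

View pics/ov.png

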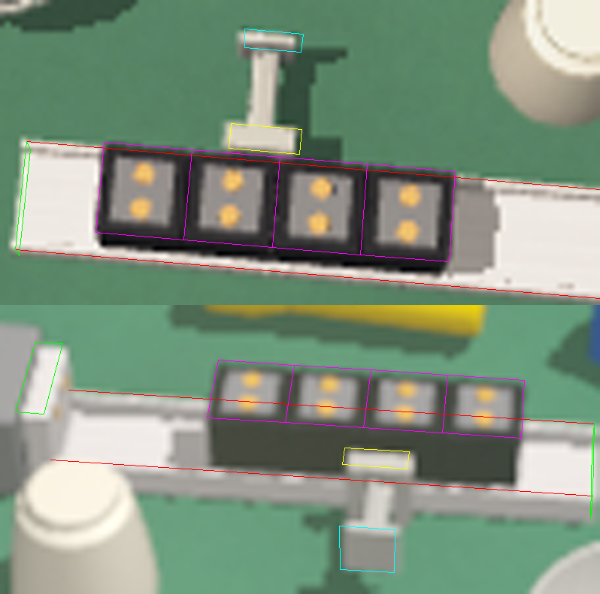

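The overlay confirms the rail fit. The four black packs have their row centre at about (332,205) in the top picture. The look-alikes are the blue block at (268,243) and the green one at (228,240), both off the rail, so I reject them. Pack 1 is about 91 mm short of home and the bolt is about 4 mm in.

First move: rise and swing over to the open end with the fingers closing across the rail.

```bash
python3 -m inch '[[1,2,5,8],[3.5,7,5,16],[6,12,5,24],[8.5,17,5,32],[11,22,5,40],[14,27,5,48],[17,32,5,55],[20,37,5,60]]' 0 40; python3 -c "
from workcell import bot
print(bot.get_obs()['q'])"
```

```text
time: 3.2
ee_pos: [0.4363, -0.1252, 0.2675]
tcp_rot: [180.0, 0.0, 85.6]
wrist_force: [-0.3, 0.2, 0.1]
opening: 0.0002
grasp_force: 0.0
[-1.60049593e+01 -6.70489880e+00  4.20156207e+00  1.00857564e+02
 -1.64654171e-03  7.84359583e+01]
```

```bash
python3 -m inch '[[2.5,5,0,0],[5,10,0,0],[7.5,15,0,0],[10,20,0,0],[11.1,21.9,-5,0],[11.1,21.9,-10,0],[11.1,21.9,-15,0],[11.1,21.9,-17,0]]'
python3 - <<'E'
from h import *
ct=bot.camera("top");cs=bot.camera("scene")
a=cv2.resize(ct["img"][150:250,240:400,::-1],None,fx=3.7,fy=3.7,interpolation=cv2.INTER_CUBIC)
b=cv2.resize(cs["img"][170:250,240:400,::-1],None,fx=3.7,fy=3.7,interpolation=cv2.INTER_CUBIC)
cv2.imwrite("pics/m1.png",np.vstack([a,b])[:600])
E
```

```text
time: 4.2
ee_pos: [0.5451, 0.0919, 0.0939]
tcp_rot: [-179.8, 0.1, 85.4]
wrist_force: [0.6, -0.8, 0.0]
opening: -0.0002
grasp_force: 0.0
```

View pics/m1.png

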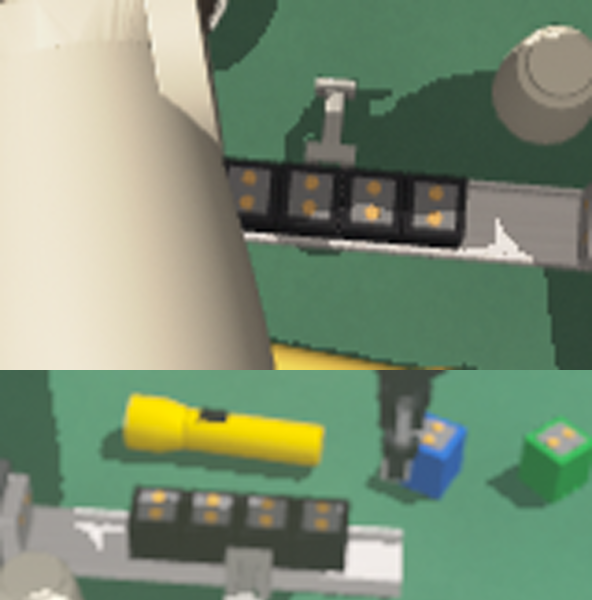

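The scene crop shows the closed fingers behind the open end at about crop (400,475), clear of pack 4, and nothing has moved. Next I go down and approach slowly.

```bash
python3 -m inch '[[0,0,-3,0],[0,0,-6.2,0],[0,0,-6.2,0],[0,-0.5,-6.2,0],[-0.1,-1,-6.2,0],[-0.1,-1.5,-6.2,0],[-0.2,-2,-6.2,0],[-0.2,-2.5,-6.2,0]]'
```

```text
time: 5.3
ee_pos: [0.5447, 0.067, 0.0355]
tcp_rot: [180.0, -0.0, 85.4]
wrist_force: [0.7, 2.8, 1.2]
opening: 0.0001
grasp_force: 1.6
```

```bash
python3 -m inch '[[0,-0.6,0,0],[-0.1,-1.4,0,0],[-0.2,-2.3,0,0],[-0.2,-3.2,0,0],[-0.3,-4.1,0,0],[-0.4,-5,0,0],[-0.4,-5.7,0,0],[-0.5,-6.2,0,0]]'
```

```text
time: 6.3
ee_pos: [0.5396, 0.0045, 0.0352]
tcp_rot: [-180.0, 0.0, 85.4]
wrist_force: [0.8, 3.8, 1.7]
opening: 0.0002
grasp_force: 1.9
```

```bash
python3 -m inch '[[0,-0.3,0,0],[0,-0.6,0,0],[-0.1,-0.9,0,0],[-0.1,-1.2,0,0],[-0.1,-1.5,0,0],[-0.1,-1.7,0,0],[-0.2,-1.9,0,0],[-0.2,-2,0,0]]'
python3 - <<'E'
from h import *
ct=bot.camera("top");cs=bot.camera("scene")
a=cv2.resize(ct["img"][160:240,280:440,::-1],None,fx=3.7,fy=3.7,interpolation=cv2.INTER_CUBIC)
b=cv2.resize(cs["img"][170:250,220:380,::-1],None,fx=3.7,fy=3.7,interpolation=cv2.INTER_CUBIC)
cv2.imwrite("pics/m2.png",np.vstack([a,b])[:600])
E
```

```text
time: 7.3
ee_pos: [0.5375, -0.0151, 0.0352]
tcp_rot: [-180.0, 0.0, 85.4]
wrist_force: [0.0, 3.2, 1.8]
opening: 0.0003
grasp_force: 1.6
```

View pics/m2.png

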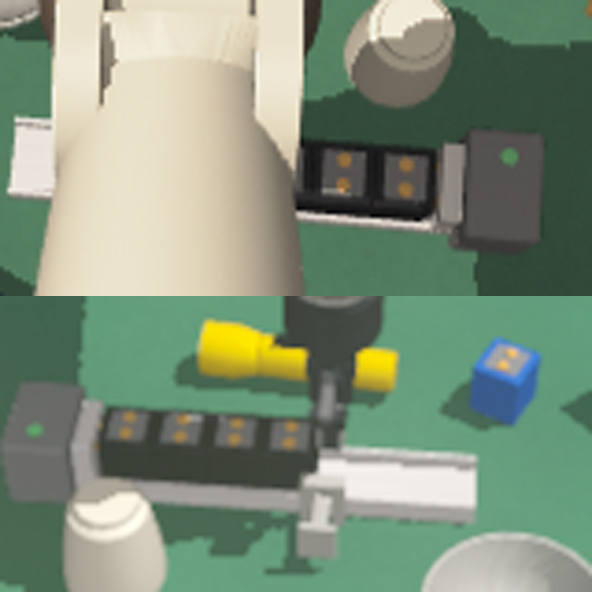

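The row is closed and almost home, with pack 1's top edge at crop (437,180) next to the stop at (443,180). I'll press on in small steps and watch the force.

```bash
python3 -m inch '[[0,-0.1,0,0],[0,-0.2,0,0],[0,-0.3,0,0],[0,-0.4,0,0],[0,-0.4,0,0],[0,-0.4,0,0],[0,-0.4,0,0],[0,-0.4,0,0]]'
```

```text
time: 8.4
ee_pos: [0.5376, -0.0187, 0.0353]
tcp_rot: [-180.0, -0.0, 85.4]
wrist_force: [0.7, 5.3, 0.8]
opening: -0.0
grasp_force: 2.5
```

```bash
python3 -m inch '[[0,-0.1,0,0],[0,-0.2,0,0],[0,-0.3,0,0],[0,-0.3,0,0],[0,-0.3,0,0],[0,-0.3,0,0],[0,-0.3,0,0],[0,-0.3,0,0]]'
```

```text
time: 9.4
ee_pos: [0.5383, -0.019, 0.0355]
tcp_rot: [180.0, -0.3, 85.5]
wrist_force: [2.5, 19.7, 1.1]
opening: 0.0002
grasp_force: 9.9
```

The force rose to 20 N with no further travel, at a TCP of y = -0.019 that matches the expected home position. So the row is home. Next I back straight off, rise, and turn towards the bolt.

```bash
python3 -m inch '[[0,0.6,0,0],[0.1,1.6,0,0],[0.2,3,0,0],[0.2,3,4,0],[0.2,3,9,10],[2,3,12,20],[5,3,12,30],[8,2,12,40]]'
```

```text
time: 10.4
ee_pos: [0.6188, -0.001, 0.1559]
tcp_rot: [180.0, 0.1, 125.8]
wrist_force: [0.1, -0.5, 0.4]
opening: -0.0001
grasp_force: 0.0
```

```bash
python3 -m inch '[[2,-1,0,10],[4,-2,0,20],[5,-2.8,0,30],[5,-2.8,0,40],[5,-2.8,0,50],[5,-2.8,-2,50],[5,-2.8,-4,50],[5,-2.8,-4,50]]'
python3 - <<'E'
from h import *
np.set_printoptions(precision=4,suppress=True)
ct=bot.camera("top");cs=bot.camera("scene")
a=cv2.resize(ct["img"][150:240,280:440,::-1],None,fx=3.7,fy=3.7,interpolation=cv2.INTER_CUBIC)
b=cv2.resize(cs["img"][170:240,220:380,::-1],None,fx=3.7,fy=3.7,interpolation=cv2.INTER_CUBIC)
cv2.imwrite("pics/m3.png",np.vstack([a,b])[:600])
p=np.load("p.npy");c,s=np.cos(p[2]),np.sin(p[2])
o=bot.get_obs()["ee_pos"]; d=o[:2]-p[:2]; print("rail TCP",c*d[0]+s*d[1],-s*d[0]+c*d[1],bot.get_obs()["q"])
for r in bot.landmark_of("bolt_push",cs)[:2]:
    X=atz(cs,r["point"],.032); d=X[:2]-p[:2]; print(r["score"],X,c*d[0]+s*d[1],-s*d[0]+c*d[1])
E
```

```text
time: 11.4
ee_pos: [0.6668, -0.0294, 0.1134]
tcp_rot: [-180.0, -0.2, 175.4]
wrist_force: [0.7, 0.5, 0.8]
opening: 0.0002
grasp_force: 0.0
rail TCP -0.188618057004338 0.12966361054668774 [-2.535  20.676  17.3626 86.6795 -0.0074  2.0854]
0.51 [ 0.6353 -0.0302  0.032 ] -0.18547846085395997 0.09735702138884601
```

View pics/m3.png

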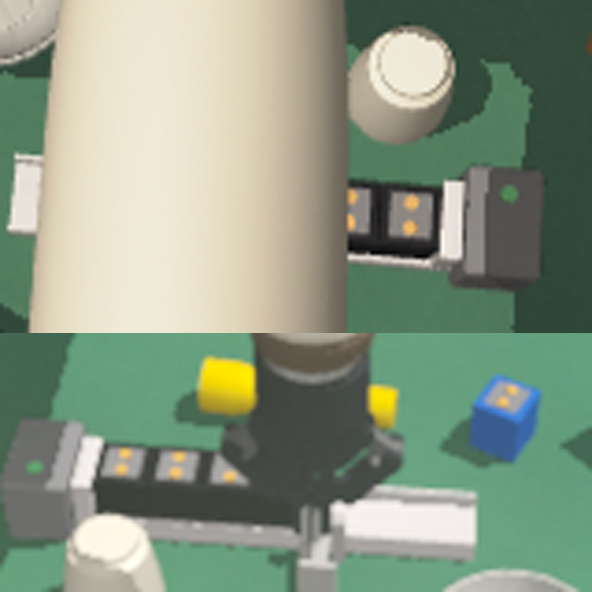

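Pack 1 is flush with the stop, its edge at crop (441,215) meeting the stop at (443,215). The tool stands over the bolt's outer side. Next I go down and push the bolt in.

```bash
python3 -m inch '[[0,0,-4,0],[0,0,-7.8,0],[0,0,-7.8,0],[-0.8,0.1,-7.8,0],[-1.6,0.1,-7.8,0],[-2.2,0.2,-7.8,0],[-2.6,0.2,-7.8,0],[-3,0.2,-7.8,0]]'
```

```text
time: 12.55
ee_pos: [0.6375, -0.0279, 0.0376]
tcp_rot: [-180.0, 0.0, 175.4]
wrist_force: [0.2, -0.1, 0.3]
opening: 0.0002
grasp_force: 0.0
```

```bash
python3 -m inch '[[-0.5,0,0,0],[-1,0.1,0,0],[-1.5,0.1,0,0],[-2,0.2,0,0],[-2.4,0.2,0,0],[-2.8,0.2,0,0],[-3.1,0.3,0,0],[-3.3,0.3,0,0]]'
```

```text
time: 13.55
ee_pos: [0.6045, -0.0249, 0.0373]
tcp_rot: [-180.0, 0.0, 175.4]
wrist_force: [-0.5, -0.1, 0.1]
opening: 0.0002
grasp_force: 0.0
```

```bash
python3 -m inch '[[-0.1,0,0,0],[-0.2,0,0,0],[-0.3,0,0,0],[-0.4,0,0,0],[-0.5,0,0,0],[-0.6,0,0,0],[-0.6,0,0,0],[-0.6,0,0,0]]'
```

```text
time: 14.55
ee_pos: [0.5987, -0.0249, 0.0373]
tcp_rot: [180.0, 0.0, 175.4]
wrist_force: [0.3, 0.4, -0.1]
opening: -0.0001
grasp_force: 0.0
```

No force was measured, which is suspicious, so I look.

Run:
```python
from h import *
np.set_printoptions(precision=4,suppress=True)
cs=bot.camera("scene")
b=cv2.resize(cs["img"][190:260,260:370,::-1],None,fx=7,fy=7,interpolation=cv2.INTER_CUBIC)
p=np.load("p.npy");c,s=np.cos(p[2]),np.sin(p[2])
R=np.array([[c,-s,0],[s,c,0],[0,0,1]]);t=np.array([p[0],p[1],0])
for y,col in((.049,(255,255,0)),(.09,(0,255,255))):
    q=np.array([(proj(cs,R@X+t)+.5-[260,190])*7 for X in [[-.202,y,.014],[-.172,y,.014],[-.172,y,.05],[-.202,y,.05]]]); cv2.polylines(b,[np.int32(q)],True,col,1)
e=(proj(cs,bot.get_obs()["ee_pos"]-[0,0,.008])+.5-[260,190])*7; cv2.circle(b,(int(e[0]),int(e[1])),4,(0,0,255),1)
cv2.imwrite("pics/m4.png",b)
for r in bot.landmark_of("bolt_push",cs)[:3]:
    X=atz(cs,r["point"],.032); d=X[:2]-p[:2]; print(r,c*d[0]+s*d[1],-s*d[0]+c*d[1])
```

```text
{'point': [303.0, 237.5], 'score': 0.68} -0.18382060937647007 0.09487935528640316
```

View pics/m4.png

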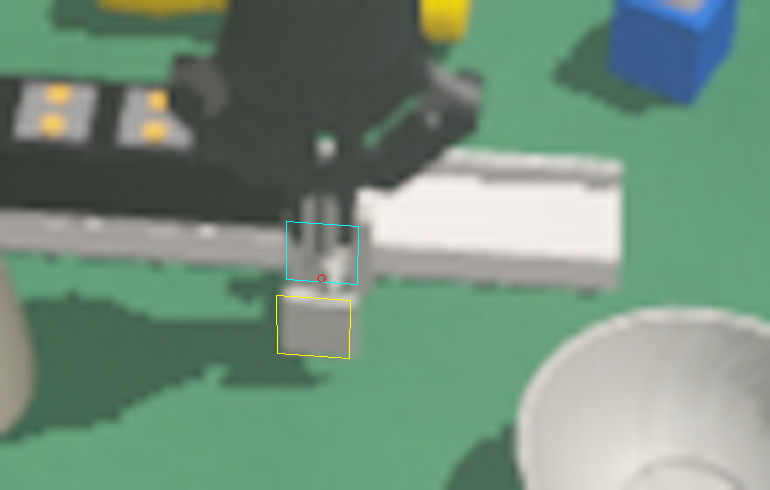

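The plate is still drawn out: its face at crop (317,325) fits the y = 0.09 outline. The fingertips at about (320,250) passed over its top edge, so the tips stand about 2 cm higher than nose_length suggests. I'll rise, go back out, come down lower and push again.

```bash
python3 -m inch '[[0,0,2,0],[0,0,4.5,0],[3,-0.2,4.5,0],[6,-0.4,4.5,0],[7,-0.5,4.5,0],[7,-0.5,3,0],[7,-0.5,1,0],[7,-0.5,1,0]]'
```

```text
time: 15.65
ee_pos: [0.6664, -0.0298, 0.0443]
tcp_rot: [-180.0, -0.3, 175.4]
wrist_force: [-0.1, -1.7, -0.5]
opening: -0.0003
grasp_force: 0.0
```

```bash
python3 -m inch '[[0,0,-0.7,0],[0,0,-1.2,0],[0,0,-1.7,0],[0,0,-2.1,0],[0,0,-2.4,0],[0,0,-2.6,0],[0,0,-2.8,0],[0,0,-2.8,0]]'
python3 - <<'E'
from h import *
cs=bot.camera("scene")
b=cv2.resize(cs["img"][190:260,260:370,::-1],None,fx=7,fy=7,interpolation=cv2.INTER_CUBIC)
e=bot.get_obs()["ee_pos"]
for h in (-.008,.005,.018):
    q=(proj(cs,e+[0,0,h])+.5-[260,190])*7; cv2.circle(b,(int(q[0]),int(q[1])),4,(0,0,255),1)
cv2.imwrite("pics/m5.png",b)
E
```

```text
time: 16.65
ee_pos: [0.6686, -0.03, 0.0192]
tcp_rot: [-180.0, -0.0, 175.4]
wrist_force: [-0.1, 0.8, -0.6]
opening: 0.0002
grasp_force: 0.0
```

View pics/m5.png

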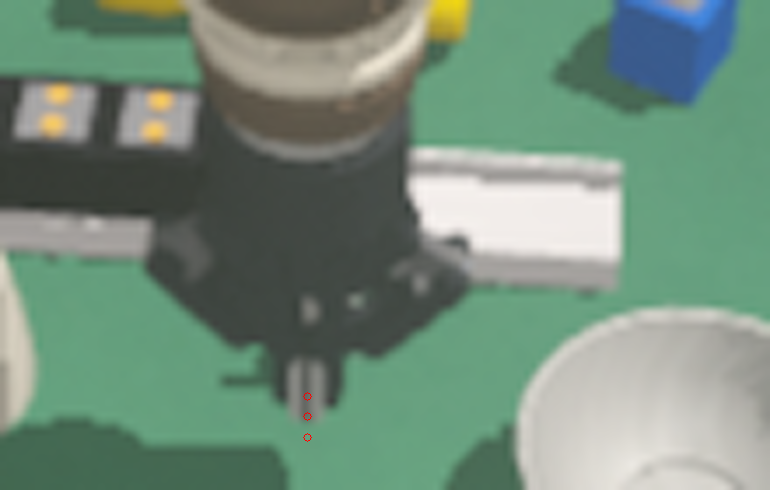

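The tip ends at about crop (308,420), roughly 1 cm above the TCP. It is now about 30 mm above the lid, which is plate-centre height, so I push.

```bash
python3 -m inch '[[-0.8,0.1,-0.3,0],[-1.6,0.1,-0.3,0],[-2.2,0.2,-0.3,0],[-2.6,0.2,-0.3,0],[-3,0.2,-0.3,0],[-3.4,0.3,-0.3,0],[-3.8,0.3,-0.3,0],[-4.2,0.3,-0.3,0]]'
```

```text
time: 17.7
ee_pos: [0.6267, -0.0267, 0.0165]
tcp_rot: [180.0, 0.0, 175.4]
wrist_force: [2.2, 1.7, 0.8]
opening: 0.0003
grasp_force: 1.1
```

```bash
python3 -m inch '[[-0.4,0,0,0],[-0.8,0.1,0,0],[-1.2,0.1,0,0],[-1.6,0.1,0,0],[-1.9,0.2,0,0],[-2.2,0.2,0,0],[-2.4,0.2,0,0],[-2.6,0.2,0,0]]'
```

```text
time: 18.7
ee_pos: [0.6005, -0.0247, 0.0163]
tcp_rot: [180.0, -0.0, 175.4]
wrist_force: [2.5, 1.2, 0.5]
opening: 0.0001
grasp_force: 1.0
```

```bash
python3 -m inch '[[-0.1,0,0,0],[-0.2,0,0,0],[-0.3,0,0,0],[-0.4,0,0,0],[-0.5,0,0,0],[-0.5,0,0,0],[-0.5,0,0,0],[-0.5,0,0,0]]'
```

```text
time: 19.7
ee_pos: [0.5991, -0.0249, 0.0166]
tcp_rot: [180.0, 0.4, 175.4]
wrist_force: [19.3, 1.6, -9.5]
opening: 0.0001
grasp_force: 9.6
```

The bolt stopped hard at the expected end of travel. I retreat outward, then up and sideways, so the camera can see.

```bash
python3 -m inch '[[0.6,0,0,0],[2,-0.1,0,0],[4,-0.3,0,0],[4,-0.3,4,0],[4,-0.3,9,0],[4,-0.3,15,0],[2,5,20,0],[0,10,22,0]]'
```

```text
time: 20.7
ee_pos: [0.5978, 0.069, 0.2353]
tcp_rot: [-180.0, 0.1, 175.2]
wrist_force: [1.1, 0.2, -0.2]
opening: 0.0001
grasp_force: 0.0
```

```bash
python3 -m inch '[[0,5,0,0],[-2,10,0,0],[-4,14,0,0],[-6,18,0,0],[-6,18,0,0],[-6,18,0,0],[-6,18,0,0],[-6,18,0,0]]'
python3 - <<'E'
from h import *
ct=bot.camera("top");cs=bot.camera("scene")
a=cv2.resize(ct["img"][150:230,270:440,::-1],None,fx=4,fy=4,interpolation=cv2.INTER_CUBIC)
b=cv2.resize(cs["img"][190:260,220:390,::-1],None,fx=4,fy=4,interpolation=cv2.INTER_CUBIC)
cv2.imwrite("pics/m6.png",np.vstack([a,b])[:600])
E
```

```text
time: 21.7
ee_pos: [0.5385, 0.248, 0.2332]
tcp_rot: [-180.0, -0.0, 175.3]
wrist_force: [-0.7, -0.1, -0.6]
opening: 0.0002
grasp_force: 0.0
```

View pics/m6.png

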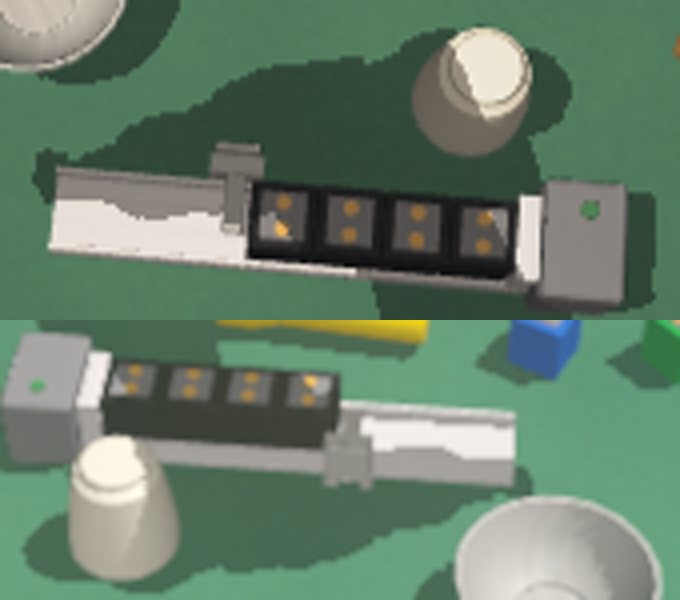

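The row is closed against the stop, with pack 1's edge at (516,235) touching it. The bolt bar crosses the rail behind pack 4 at (233,205), its plate is up against the guide, and the bystanders are in place. I hand in.

```bash
python3 -c "
from workcell import bot
print(bot.job_done())"
```

```text
the job is handed in; nothing more can be done
None
```

I handed the job in at about 22 s: the four packs are home against the end stop as a closed row and the slide bolt is pushed in behind them. My first push on the bolt passed over its plate without touching it; the second, lower push drove it to its end of travel. The last pictures show the cup and bowl in place; the other bystanders were not all in view, and the hand-in gave no verdict.

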